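# Fish the dropped teethers out from behind the trays and case them

### The arm

A 6-joint arm with a two-finger parallel gripper is mounted at the origin on the work surface. World frame = base frame: x ahead of the robot, y to its left, z up, the work surface at z = 0. Lengths are in m, angles in rad, forces in N, time in s.
With the tool pointing down it reaches from about 0.35 to 0.8 m from the base axis. Payload 7.3 kg.
Tool frame: the origin (TCP) lies between the finger pads; the fingertips stand 25 mm ahead of it and the grasp point (between the pads) lies 6 mm ahead of it (r.tip_extent is the distance from the TCP to the fingertips, in m); z points along the fingers, y is the line along which they close (so a half turn about z gives the same grasp; the last joint's range is limited). The gripper opens to 85 mm and grips with 20 to 120 N. Pads are 22 mm wide; open, the fingers measure 114 mm over their backs; the gripper's body (76 mm by 85 mm) begins 54 mm behind the grasp point. The pads swing forward as they close: fully open they stand 13 mm farther back than shut.
Start: joints at [-0.146, 0.342, 1.524, -0, 1.275, -0.146], TCP at [0.525, 0, 0.256] pointing down, gripper open.
Joint ranges: [-2.53, 2.53], [-0.77, 2.02], [0.04, 2.7], [-1, 4.14], [0.28, 2.66], [-3.11, 3.11]. Speed limits (rad/s): [2.57, 2.57, 3.14, 3.14, 3.14, 3.14].

### API

Orientations are given as a unit quaternion [x, y, z, w].
In Python, from workcell import r, command_gripper, optics gives the robot as it stands. The module is installed in compiled form; this text tells all that it offers. Calls block until the motion is done:
- r.reach(position, orientation): joint-space move of the TCP to a pose.
- r.move_straight(position, orientation=None, speed=0.15, max_force=None): straight line of the TCP; orientation=None keeps the orientation; speed is the mean speed in m/s. With max_force (N) it stops when the force on the tool has changed by that much, and returns True; else False.
- r.movej(angles): joint-space move.
- command_gripper(opening, force=None): finger opening in m; force is the grip in N (None keeps the last); returns when the fingers have stopped.
- r.hold(seconds).
- r.solve_ik(position, orientation): joint angles nearest the present ones, or None.
- r.read_state(): the state.
- optics.get_image(name): name is "scene" or "side" or "wrist"; returns (picture, depth): 420x560x3 uint8, red, green, blue; 420x560 float32, m along the optical axis (not along the pixel's ray), 0 where there is no reading.
- optics.camera_model(name): a dict with "K" (3x3 intrinsics, pixels), "R" (3x3) and "t" (3): a world point X has camera coordinates R X + t; the wrist camera has in their place "tool_from_camera" (4x4, takes a point from camera to tool coordinates, whose origin is the TCP and whose axes are the flange's). Camera axes: x right, y down, z forward; pixel columns grow to the right and rows downward; lengths in m; the calibration is good to about 2 mm. A picture is of the moment at which its call begins: read the wrist's pose just before it. camera_model takes no time and is no camera call.
A pose or a line that the arm cannot do raises r.PlanningError and nothing moves.
- r.finish_job(): hands the job in; it is judged then, once.
The state is a dict: "time_s": time; "joint_positions": joint angles; "dq": joint speeds; "tau": joint torques, N m; "eef_pos": TCP position; "eef_rot": TCP orientation; "contact_force": force on the tool from outside, world axes, zero at the start; "torque": the same for the moment, N m; "grip_width": finger opening in m; "grip_force": force on a finger pad.
Only numpy, scipy, OpenCV 4.12 (cv2) and the standard library are available. Lean on these libraries where they do the work, as an engineer would, in place of code of your own. Each camera call takes 0.05 s, during which the arm holds its last target. There are 200 camera calls.

### The job

Two or three teethers have dropped into the narrow gap behind the stacked clear trays, out of a hand's reach: hook them out of the gap with the bent rod, not with the gripper. Lay the rod back on its white riser, press the white case's catch while steadying the spring lid so that it does not fly open, put every dropped teether in the case and shut the lid until it catches. Leave the egg cup, the bead ring and the pacifier pod where they are.

Things in the scene. Friction and masses are not known exactly. Their poses are not given: they have to be found in the camera images.
- stack: Fixed: three stacked clear open trays (130 mm deep, 240 mm long, 135 mm high in all) and, behind, a white upstand board 45 mm high, 18 mm thick. Between them the gap: 48 mm wide, 240 mm long, open above and at both ends. Origin on the shelf, mid gap, at its right-hand end (the mouth). +y runs along the gap into it; trays span x -154 to -24 mm, board from x +24 mm.
- riser: Fixed low white display riser, 110 mm (x) by 150 mm (y) by 36 mm high, the rod's resting place. Origin at the centre of its underside; z up.
- rod_grip (a point): Bent rod, 0.15 kg: wooden handle 130 long, 28 wide, 30 mm high; 8 mm steel shaft from its front end, bent square down at the far end. Point in the handle half-way up, near balance (handle from 95 mm behind to 35 mm ahead of it). x points along the shaft to the bend, z up. At the start the handle lies flat on the riser, foot over the edge just off the shelf.
- rod_tip (a point): Lower end of the rod's bent foot (8 mm thick): 285 mm ahead (x) of rod_grip and 51 mm below it, i.e. 36 mm below the handle's underside; the shaft's underside is 47 mm above the tip.
- giraffe_mid (a point): Teal silicone giraffe teether lying flat, 70 mm long, 32 mm wide, 22 mm high, 45 g. Point at the centre of its trunk, 11 mm up; x towards the head: trunk 30 mm long (-15 to +15 mm) and 32 mm wide, legs back to -31 mm, head to +39 mm. None if it has not been dropped in this run.
- rattle_mid (a point): Maple rattle, a 20 mm round bar with a 28 mm square block at each end, 64 mm long, 28 mm high, 40 g. Point at its centre, 14 mm up; x along the bar. None if it has not been dropped in this run.
- rabbit_mid (a point): Ivory silicone rabbit teether lying flat, 64 mm long, 34 mm wide, 24 mm high, 45 g. Point 12 mm up at the middle of its length; x towards the two ears: head from -32 to +2 mm (34 mm wide), ears from there to +32 mm (32 mm over both, 20 mm high). None if it has not been dropped in this run.
- case: Fixed white plastic case, open box 140 mm (x) by 160 mm (y), 70 mm high, 5 mm walls and floor, with a flat spring lid (8 mm thick, top at 78 mm) hinged along its +x side. Origin at the centre of its underside; -x is its front, with the catch button.
- lid (a joint): Lid angle in rad: 0 shut and caught, 1.75 fully open (leaning 10 degrees back past upright), where the spring holds it. The spring opens it with 0.26 N m at shut, 0.09 N m fully open; let go it snaps open at 4 to 5 rad/s. Pushed down to 0 it catches by itself (about 6 N at the front edge). 120 g.
- lid_hinge (a point): Middle of the lid's hinge line at the lid's underside: case frame x = +70, y = 0, z = 70 mm. The lid reaches 140 mm from it.
- lid_edge (a point): Middle of the front edge of the lid's upper face (moves with the lid).
- button (a joint): Travel of the catch button in m, 0 up to 0.008 fully down (2.4 N to start, 4.8 N at the bottom, spring return); the lid is let go at about 0.004.
- button_top (a point): Centre of the catch button's flat top, 24 mm (x) by 40 mm (y), 100 mm above the shelf (22 mm above the shut lid), centred 37 mm in front of the case's front face. One finger can press it while the other finger of the open gripper stands over the lid behind it.
- eggcup_mid (a point): Ceramic egg cup, 50 mm across, 62 mm high; point 31 mm up. Not to be disturbed.
- beadring_mid (a point): Ring of maple teething beads lying flat, 103 mm across, 19 mm high; point at its centre. Not to be disturbed.
- pod_mid (a point): Small white pacifier pod, 60 by 75 by 30 mm, in the top tray; point 15 mm above its underside. Not to be disturbed.

How it is judged:
On the way, in this order (a step that is already met when the one before it is completed fails the run):
1. every dropped teether has been fished out of the gap (not (x of giraffe_mid in the frame of stack between -0.024 and 0.024 m and y of giraffe_mid in the frame of stack between -0.02 and 0.24 m and z of giraffe_mid in the frame of stack below 0.05 m) and not (x of rattle_mid in the frame of stack between -0.024 and 0.024 m and y of rattle_mid in the frame of stack between -0.02 and 0.24 m and z of rattle_mid in the frame of stack below 0.05 m) and not (x of rabbit_mid in the frame of stack between -0.024 and 0.024 m and y of rabbit_mid in the frame of stack between -0.02 and 0.24 m and z of rabbit_mid in the frame of stack below 0.05 m)), for 0.2 s.
2. every dropped teether lies in the open case (x of giraffe_mid in the frame of case between -0.065 and 0.065 m and y of giraffe_mid in the frame of case between -0.075 and 0.075 m and z of giraffe_mid in the frame of case between 0 and 0.068 m and x of rattle_mid in the frame of case between -0.065 and 0.065 m and y of rattle_mid in the frame of case between -0.075 and 0.075 m and z of rattle_mid in the frame of case between 0 and 0.068 m and x of rabbit_mid in the frame of case between -0.065 and 0.065 m and y of rabbit_mid in the frame of case between -0.075 and 0.075 m and z of rabbit_mid in the frame of case between 0 and 0.068 m and value of joint lid above 0.8 rad), for 0.2 s.
At the end, for the whole second after the job is handed in: Every dropped teether is inside the case and at rest, the lid is shut and caught (under 0.03 rad, button up), and the rod's handle lies flat on the riser with the handle's grip point over it (x of giraffe_mid in the frame of case between -0.065 and 0.065 m and y of giraffe_mid in the frame of case between -0.075 and 0.075 m and z of giraffe_mid in the frame of case between 0 and 0.068 m and x of rattle_mid in the frame of case between -0.065 and 0.065 m and y of rattle_mid in the frame of case between -0.075 and 0.075 m and z of rattle_mid in the frame of case between 0 and 0.068 m and x of rabbit_mid in the frame of case between -0.065 and 0.065 m and y of rabbit_mid in the frame of case between -0.075 and 0.075 m and z of rabbit_mid in the frame of case between 0 and 0.068 m and linear speed of each of giraffe, rattle, rabbit below 0.03 m/s and x of rod_grip in the frame of riser between -0.055 and 0.055 m and y of rod_grip in the frame of riser between -0.075 and 0.075 m and z of rod_grip in the frame of riser between 0.045 and 0.062 m and angle between rod_grip's own z axis and vertical below 0.15 rad and linear speed of rod below 0.02 m/s and value of joint lid below 0.03 rad and value of joint button below 0.003 m); the robot touches nothing.
It fails at once if the gripper touches a teether that lies in the gap ((x of giraffe_mid in the frame of stack between -0.024 and 0.024 m and y of giraffe_mid in the frame of stack between 0 and 0.24 m and z of giraffe_mid in the frame of stack below 0.05 m and contact force between the fingers and giraffe above 0.5 N) or (x of rattle_mid in the frame of stack between -0.024 and 0.024 m and y of rattle_mid in the frame of stack between 0 and 0.24 m and z of rattle_mid in the frame of stack below 0.05 m and contact force between the fingers and rattle above 0.5 N) or (x of rabbit_mid in the frame of stack between -0.024 and 0.024 m and y of rabbit_mid in the frame of stack between 0 and 0.24 m and z of rabbit_mid in the frame of stack below 0.05 m and contact force between the fingers and rabbit above 0.5 N)).
It fails at once if the lid flies open unsteadied (turns faster than 2.5 rad/s once it is more than 0.4 rad open) (value of joint lid above 0.4 rad and velocity of joint lid above 2.5 rad/s).
It fails at once if the egg cup, bead ring or pacifier pod is shoved more than 3 cm (distance of any of eggcup_mid, beadring_mid, pod_mid from where it was at the start of the episode above 0.03 m).
It fails at once if the egg cup is knocked over (angle between eggcup_mid's own z axis and vertical above 0.5 rad).
Of giraffe, rattle, rabbit only 2 to 3 are there at a start; the rules pass over those that are not, and their reading is None.
At some moment in a run one of giraffe, rattle, rabbit may be knocked a few centimetres aside while the robot is not near it.
Once in a run the grip may slacken for a moment while it holds something.
It also fails if it takes over 208 s, if anything falls off the work surface, if the arm or the gripper's body presses on something with over 40 N, if the wrist force passes 120 N, or if a joint passes its speed limit or range.

## Working session

There is one attempt and no reset: what is moved stays moved. The work goes in short steps, each a Python script; the robot and the scene stay as the last script left them, time stands still between calls to the robot, and variables do not carry over. Pictures are saved under pics/ and viewed, at most 14 in all, crops included, and the job is handed in when it is done.

```bash
mkdir -p pics; ls
python3 - <<'E'
from workcell import r, command_gripper, optics
import cv2,numpy as np
for n in ["scene","side"]:
    p,d=optics.get_image(n); m=optics.camera_model(n)
    cv2.imwrite(f"pics/{n}0.png",p[:,:,::-1]); np.savez(f"pics/{n}0.npz",p=p,d=d,**m)
    print(n,m["K"].round(1).tolist(),(-m["R"].T@m["t"]).round(3),m["R"][2].round(2))
print(r.read_state()["eef_rot"],r.tip_extent)
E
```

```text
pics
scene [[437.1, 0.0, 285.1], [0.0, 437.1, 208.0], [0.0, 0.0, 1.0]] [0.96  0.574 1.191] [-0.33 -0.44 -0.84]
side [[390.1, 0.0, 273.7], [0.0, 390.1, 209.1], [0.0, 0.0, 1.0]] [0.469 0.718 0.689] [ 0.09 -0.77 -0.63]
[ 7.07108494e-01  7.07104761e-01 -3.88018751e-04 -5.32469363e-04] 0.025
```

View pics/scene0.png

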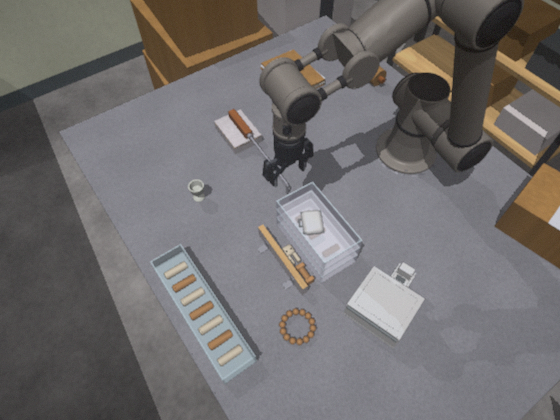

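View pics/side0.png

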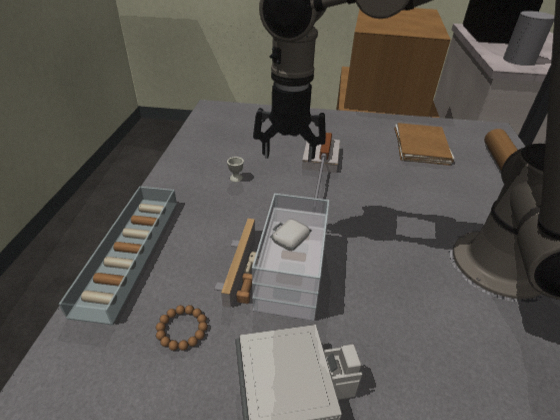

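```bash
cat > h.py <<'E'
import numpy as np,cv2
def P(f,u,v,z=None):
    m=np.load(f"pics/{f}.npz"); K,R,t=m["K"],m["R"],m["t"]
    ray=np.linalg.inv(K)@[u,v,1]
    if z is None:
        d=m["d"][int(round(v)),int(round(u))]; return R.T@(ray*d-t)
    c=-R.T@t; w=R.T@ray; return c+w*(z-c[2])/w[2]
def cloud(f):
    m=np.load(f"pics/{f}.npz"); K,R,t=m["K"],m["R"],m["t"]; d=m["d"]
    v,u=np.indices(d.shape); ray=np.stack([(u-K[0,2])/K[0,0],(v-K[1,2])/K[1,1],np.ones_like(d)],-1)
    X=(ray*d[...,None]-t)@R; X[d==0]=np.nan
    return X,m["p"]
E
python3 - <<'E'
from h import *
a=cv2.imread("pics/scene0.png");b=cv2.imread("pics/side0.png")
c=np.hstack([cv2.resize(a[205:345,205:345],(400,400),interpolation=2),cv2.resize(b[195:320,210:335],(400,400),interpolation=2)]);cv2.imwrite("pics/crop0.png",c)
for n,l in dict(scene0=[(243,122),(231,112),(215,127),(238,110),(260,120),(238,150),(290,188),(262,230),(306,286),(286,255),(306,270),(291,251),(385,269),(423,297),(398,338),(349,303),(405,270),(298,326),(196,186),(312,222)],side0=[(330,137),(327,150),(252,224),(231,300),(250,260),(244,292),(285,340),(352,355),(182,328)]).items():
    for q in l: print(n,q,P(n,*q).round(3))
E
```

```text
scene0 (243, 122) [ 0.432 -0.392  0.067]
scene0 (231, 112) [ 0.44  -0.459  0.066]
scene0 (215, 127) [ 0.498 -0.489 -0.001]
scene0 (238, 110) [ 0.398 -0.483  0.033]
scene0 (260, 120) [ 0.344 -0.421  0.002]
scene0 (238, 150) [ 0.495 -0.335  0.014]
scene0 (290, 188) [ 0.435 -0.106 -0.003]
scene0 (262, 230) [0.619 0.001 0.049]
scene0 (306, 286) [0.619 0.221 0.046]
scene0 (286, 255) [0.608 0.11  0.046]
scene0 (306, 270) [0.581 0.173 0.02 ]
scene0 (291, 251) [0.582 0.1   0.026]
scene0 (385, 269) [ 0.379  0.3   -0.003]
scene0 (423, 297) [0.392 0.439 0.078]
scene0 (398, 338) [0.523 0.48  0.076]
scene0 (349, 303) [0.565 0.336 0.08 ]
scene0 (405, 270) [0.387 0.358 0.101]
scene0 (298, 326) [ 0.695  0.288 -0.001]
scene0 (196, 186) [ 0.698 -0.265  0.04 ]
scene0 (312, 222) [0.509 0.099 0.123]
side0 (330, 137) [ 0.423 -0.443  0.064]
side0 (327, 150) [ 0.431 -0.357  0.065]
side0 (252, 224) [0.605 0.003 0.047]
side0 (231, 300) [0.613 0.215 0.016]
side0 (250, 260) [0.593 0.1   0.021]
side0 (244, 292) [0.588 0.201 0.03 ]
side0 (285, 340) [0.488 0.333 0.079]
side0 (352, 355) [0.375 0.358 0.1  ]
side0 (182, 328) [ 0.699  0.285 -0.   ]
```

View pics/crop0.png

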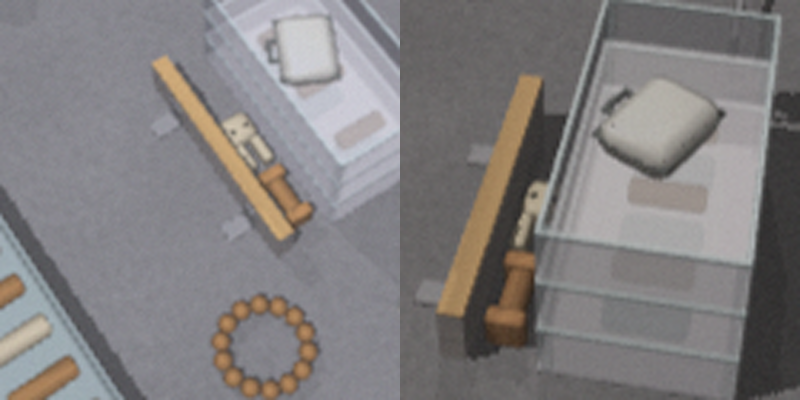

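```bash
cat >> h.py <<'E'
from scipy.spatial.transform import Rotation as Ro
def shot(name,cam="wrist"):
    from workcell import r,optics
    s=r.read_state(); p,d=optics.get_image(cam); m=dict(optics.camera_model(cam))
    if cam=="wrist":
        T=np.eye(4);T[:3,:3]=Ro.from_quat(s["eef_rot"]).as_matrix();T[:3,3]=s["eef_pos"]
        W=np.linalg.inv(T@m.pop("tool_from_camera")); m["R"]=W[:3,:3];m["t"]=W[:3,3]
    cv2.imwrite(f"pics/{name}.png",p[:,:,::-1]); np.savez(f"pics/{name}.npz",p=p,d=d,**m)
def down(yaw):  # tool down; yaw = world angle of tool y (closing line) 
    c,s=np.cos(yaw),np.sin(yaw)   # y=(c,s,0), z=(0,0,-1), x=y×z
    return Ro.from_matrix(np.array([[-s,c,0],[c,s,0],[0,0,-1]]).T).as_quat()
E
python3 - <<'E'
from h import *
for n in["scene0","side0"]:
    X,p=cloud(n)
    def rect(x0,x1,y0,y1,z0,z1,lab):
        q=X[(X[...,0]>x0)&(X[...,0]<x1)&(X[...,1]>y0)&(X[...,1]<y1)&(X[...,2]>z0)&(X[...,2]<z1)]
        if len(q)<5: print(n,lab,len(q));return
        b=cv2.minAreaRect(q[:,:2].astype(np.float32)); print(n,lab,len(q),np.round(b[0],3),np.round(b[1],3),round(b[2],1),q[:,2].mean().round(4))
    rect(.33,.62,.27,.52,.07,.086,"lid"); rect(.33,.62,.27,.52,.092,.11,"btn")
    rect(.33,.55,-.52,-.32,.028,.042,"riser");rect(.33,.55,-.52,-.28,.055,.08,"handle")
    rect(.6,.66,-.05,.26,.038,.052,"board");rect(.4,.58,-.05,.26,.125,.15,"tray")
    rect(.39,.48,-.28,-.05,.03,.06,"shaft")
from workcell import r
r.reach([.55,.1,.36],down(0)); shot("w1")
E
```

```text
scene0 lid 3310 [0.46  0.382] [0.2  0.16] 17.0 0.079
scene0 btn 131 [0.386 0.359] [0.043 0.04 ] 17.8 0.0991
scene0 riser 723 [ 0.447 -0.409] [0.157 0.113] 87.8 0.036
scene0 handle 266 [ 0.438 -0.378] [0.187 0.029] 86.8 0.0646
scene0 board 509 [0.617 0.102] [0.242 0.02 ] 87.8 0.046
scene0 tray 645 [0.495 0.106] [0.245 0.133] 87.2 0.1325
scene0 shaft 84 [ 0.45  -0.184] [0.191 0.009] 86.8 0.0525
side0 lid 8568 [0.459 0.383] [0.198 0.161] 17.1 0.0794
side0 btn 365 [0.385 0.361] [0.04  0.041] 18.0 0.0993
side0 riser 461 [ 0.448 -0.407] [0.157 0.111] 87.4 0.0358
side0 handle 179 [ 0.438 -0.374] [0.187 0.028] 85.6 0.0645
side0 board 703 [0.617 0.104] [0.241 0.019] 87.4 0.0458
side0 tray 956 [0.496 0.109] [0.245 0.13 ] 87.4 0.1328
side0 shaft 93 [ 0.449 -0.198] [0.162 0.008] 86.5 0.0547
```

View pics/w1.png

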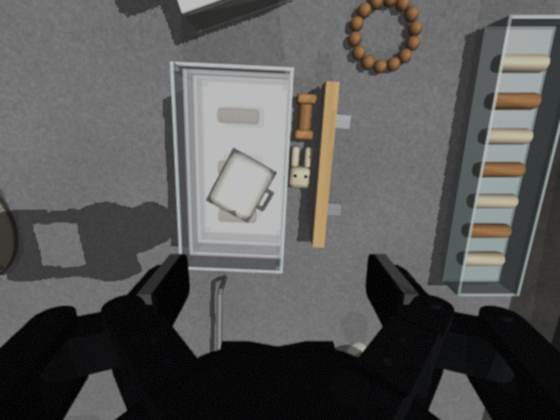

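Run:
```python
from h import *
def rect(q,l):
    b=cv2.minAreaRect(q[:,:2].astype(np.float32)); print(l,len(q),np.round(b[0],3),np.round(b[1],3),round(b[2],1),q[:,2].mean().round(3))
for n in["scene0","side0"]:
    X,p=cloud(n); hsv=cv2.cvtColor(p,cv2.COLOR_RGB2HSV)
    m=(X[...,0]>.33)&(X[...,0]<.55)&(X[...,1]>-.52)&(X[...,1]<-.28)&(hsv[...,1]>90)&(X[...,2]>.055)&(X[...,2]<.08)
    rect(X[m],n+" handle"); m=(X[...,0]>.4)&(X[...,0]<.48)&(X[...,1]>-.32)&(X[...,1]<-.03)&(X[...,2]>.03)&(X[...,2]<.08)
    q=X[m]; print("shaft far y",q[:,1].max(),q[q[:,1].argmax()])
X,p=cloud("w1"); S=Ro.from_euler('z',-2.7,degrees=True).as_matrix(); O=np.array([.5787,-.017,0])
Y=(X-O)@S
hsv=cv2.cvtColor(p,cv2.COLOR_RGB2HSV)
m=(abs(Y[...,0])<.022)&(Y[...,1]>-.05)&(Y[...,1]<.29)&(Y[...,2]>.013)&(Y[...,2]<.04)
k,lab,st,_=cv2.connectedComponentsWithStats(m.astype(np.uint8))
for i in range(1,k):
    if st[i,4]>30: q=Y[lab==i]; rect(q,("gap",st[i,:4].tolist(),q.min(0).round(3),q.max(0).round(3)))
q=Y[(Y[...,2]>.04)&(Y[...,2]<.05)&(Y[...,0]>.01)&(Y[...,0]<.06)&(Y[...,1]<.3)&(Y[...,1]>-.06)];rect(q,"board")
q=Y[(Y[...,2]>.128)&(Y[...,2]<.14)&(Y[...,0]<.0)&(Y[...,0]>-.2)&(Y[...,1]<.3)&(Y[...,1]>-.06)];rect(q,"tray")
```

```text
scene0 handle 202 [ 0.439 -0.405] [0.129 0.024] 86.9 0.065
shaft far y -0.0885268159097531 [ 0.45648696 -0.08852682  0.03393489]
side0 handle 150 [ 0.436 -0.404] [0.128 0.026] 86.4 0.066
shaft far y -0.11752648811611535 [ 0.45556651 -0.11752649  0.05464284]
('gap', [294, 94, 23, 46], array([-0.013,  0.162,  0.013]), array([0.015, 0.225, 0.03 ])) 729 [0.001 0.194] [0.064 0.028] 89.7 0.024
('gap', [289, 146, 24, 43], array([-0.017,  0.087,  0.013]), array([0.017, 0.151, 0.026])) 749 [0.001 0.119] [0.064 0.034] 87.8 0.021
board 2158 [0.033 0.12 ] [0.019 0.24 ] 0.1 0.046
tray 2698 [-0.089  0.12 ] [0.13  0.241] 0.2 0.134
```

```bash
cat >> h.py <<'E'
A=np.deg2rad(-2.7); S=Ro.from_euler('z',A).as_matrix(); O=np.array([.5787,-.017,0])
GB=.02   # grasp this far behind rod_grip
ZO=.066  # TCP z minus tip z
def tcp_for_tip(x,y,z): # rod along stack y; tip in stack coords
    return S@np.array([x,y-.285-GB,z+ZO])+O
E
python3 - <<'E'
from h import *
from workcell import r,command_gripper
a=np.deg2rad(86.7);u=np.array([np.cos(a),np.sin(a)]);g=np.array([.4385,-.3745])-GB*u
q=down(a-np.pi/2)
command_gripper(.085)
r.reach([*g,.2],q); r.move_straight([*g,.0665],q,speed=.12,max_force=15)
command_gripper(.0,60); s=r.read_state(); print(s["grip_width"],s["grip_force"],s["eef_pos"],s["time_s"])
r.move_straight([*g,.2],q,speed=.12)
r.reach(tcp_for_tip(0,-.06,.1),down(A)); 
s=r.read_state(); print(s["grip_width"],s["eef_pos"],s["time_s"]); shot("w2");shot("side2","side");shot("scene2","scene")
X,p=cloud("w2"); Y=(X-O)@S
for n in["w2","side2","scene2"]:
    X,p=cloud(n); Y=(X-O)@S
    q=Y[(abs(Y[...,0])<.03)&(Y[...,1]<.02)&(Y[...,1]>-.25)&(Y[...,2]>.07)&(Y[...,2]<.25)]
    for y in np.arange(-.25,.02,.03):
        b=q[(q[:,1]>y)&(q[:,1]<y+.03)]
        if len(b): print(n,round(y,2),len(b),b.mean(0).round(4),b[:,1].max().round(4),b[:,2].min().round(4))
E
```

```text
0.026908625263113294 60.89488506317139 [ 0.43756503 -0.39470367  0.06691234] 4.7583
0.027261974977213478 [ 0.561502   -0.38098619  0.16449327] 6.6083
side2 -0.25 15 [-0.0011 -0.2349  0.1538] -0.2223 0.1518
side2 -0.22 18 [-0.0011 -0.2044  0.1532] -0.191 0.1509
side2 -0.19 16 [-0.0011 -0.1741  0.1528] -0.1602 0.1501
side2 -0.16 18 [-0.001  -0.1454  0.153 ] -0.1317 0.1494
side2 -0.13 21 [-0.0011 -0.1163  0.1528] -0.1012 0.1492
side2 -0.1 22 [-0.0008 -0.0853  0.1528] -0.071 0.1496
side2 -0.07 57 [-0.0008 -0.0606  0.1303] -0.0559 0.1013
side2 -0.01 38 [-0.0277  0.0105  0.1171] 0.0166 0.0925
scene2 -0.25 21 [-0.0003 -0.2353  0.1534] -0.2207 0.1486
scene2 -0.22 21 [-0.0004 -0.2048  0.1531] -0.1901 0.1477
scene2 -0.19 21 [-0.0002 -0.1748  0.1526] -0.1621 0.1472
scene2 -0.16 21 [ 0.0004 -0.1441  0.1541] -0.1301 0.1509
scene2 -0.13 22 [ 0.0002 -0.1153  0.1529] -0.1006 0.1489
scene2 -0.1 23 [ 0.0005 -0.0843  0.1538] -0.0715 0.1497
scene2 -0.07 32 [ 0.0004 -0.0631  0.1305] -0.0598 0.1019
scene2 -0.01 46 [-0.0251  0.0104  0.1077] 0.0198 0.0707
```

```bash
python3 -c "
import cv2,numpy as np
cv2.imwrite('pics/c2.png',np.hstack([cv2.imread('pics/side2.png')[60:300,140:400],cv2.imread('pics/w2.png')[100:340,150:410]]))"
```

```text
(no output)
```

View pics/c2.png

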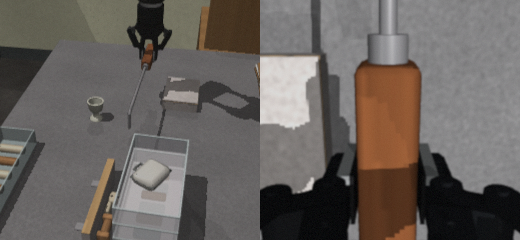

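The rod is held straight: its foot (side view, ~(130,122)) is within 1 mm of prediction. Next I enter the gap.

```bash
cat >> h.py <<'E'
def gap(n,y0=-.3,y1=.29,xw=.022):
    X,p=cloud(n); Y=(X-O)@S
    m=(abs(Y[...,0])<xw)&(Y[...,1]>y0)&(Y[...,1]<y1)&(Y[...,2]>.01)&(Y[...,2]<.04)
    k,lab,st,_=cv2.connectedComponentsWithStats(m.astype(np.uint8))
    for i in range(1,k):
        if st[i,4]>15: q=Y[lab==i]; print(n,st[i,4],q.min(0).round(3),q.max(0).round(3),np.median(p[lab==i],0))
E
python3 - <<'E'
from h import *
from workcell import r
gap("scene2");gap("side2")
q=down(A)
print(r.move_straight(tcp_for_tip(0,-.06,.05),q,speed=.15,max_force=15))
print(r.move_straight(tcp_for_tip(0,.239,.05),q,speed=.15,max_force=15))
print(r.move_straight(tcp_for_tip(0,.239,.004),q,speed=.08,max_force=10))
s=r.read_state();print(s["eef_pos"],s["grip_width"],s["contact_force"],s["time_s"])
shot("side3","side");shot("scene3","scene");gap("side3");gap("scene3")
E
```

```text
scene2 182 [-0.018  0.088  0.011] [0.015 0.152 0.03 ] [169. 160. 145.]
scene2 181 [-0.012  0.163  0.01 ] [0.016 0.228 0.034] [155. 120.  88.]
side2 429 [-0.013  0.091  0.01 ] [0.017 0.229 0.031] [119.  90.  63.]
False
False
False
[ 0.5758379  -0.08301726  0.07016319] 0.026921064077976856 [-0.04220119 -0.15822795 -1.84392389] 10.1083
side3 25 [0.    0.092 0.01 ] [0.005 0.145 0.026] [123. 119. 105.]
side3 21 [0.012 0.122 0.012] [0.016 0.175 0.028] [80. 70. 61.]
side3 228 [-0.013  0.165  0.01 ] [0.016 0.242 0.039] [86. 68. 57.]
scene3 124 [-0.008  0.089  0.011] [0.016 0.152 0.028] [162.5 154.5 144. ]
scene3 156 [-0.006  0.163  0.011] [0.016 0.239 0.039] [156. 123.  93.]
```

View pics/side3.png

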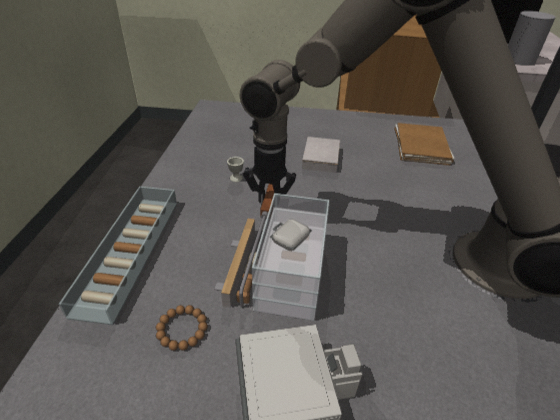

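Run:
```python
from h import *
from workcell import r
q=down(A)
print(r.move_straight(tcp_for_tip(0,.1,.004),q,speed=.06,max_force=12))
s=r.read_state();print(s["grip_width"],s["contact_force"],s["time_s"])
print(r.move_straight(tcp_for_tip(0,-.085,.004),q,speed=.06,max_force=12))
s=r.read_state();print(s["eef_pos"],s["grip_width"],s["contact_force"],s["time_s"])
shot("side4","side");shot("scene4","scene");gap("side4",xw=.05);gap("scene4",xw=.05)
```

```text
False
0.026854388232356887 [-0.10264546  0.18256557 -1.09216474] 12.675
False
[ 0.56037425 -0.40647296  0.07005944] 0.027104357662896025 [-1.06043037  0.53403756 -1.6011147 ] 15.9083
side4 17 [ 0.011 -0.212  0.017] [ 0.017 -0.141  0.029] [134. 126. 111.]
side4 102 [-0.016 -0.219  0.01 ] [ 0.005 -0.123  0.031] [110. 100.  82.]
side4 33 [-0.001 -0.101  0.01 ] [ 0.014 -0.083  0.037] [84. 70. 62.]
side4 325 [0.023 0.002 0.01 ] [0.041 0.244 0.04 ] [59. 57. 54.]
side4 110 [-0.05  0.24  0.01] [-0.024  0.244  0.039] [122. 120. 122.]
scene4 237 [-0.012 -0.218  0.01 ] [ 0.018 -0.083  0.04 ] [157. 130. 104.]
scene4 258 [-0.05   0.004  0.011] [-0.023  0.241  0.04 ] [145. 145. 155.]
scene4 224 [0.024 0.002 0.01 ] [0.045 0.242 0.04 ] [112.5 109.  109. ]
```

View pics/side4.png

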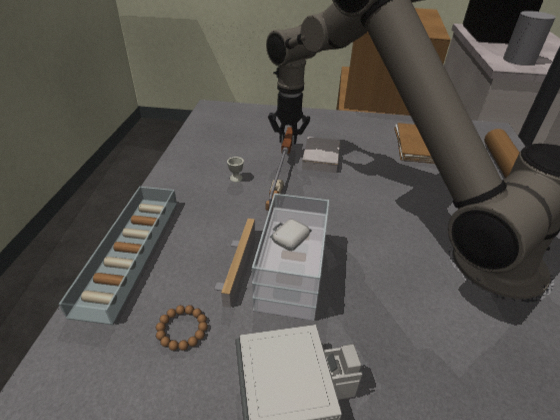

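Run:
```python
from h import *
from workcell import r,command_gripper
q=down(A)
r.move_straight(tcp_for_tip(0,-.083,.12),q,speed=.15)
g=[.4455,-.405]
r.reach([*g,.13],q); print(r.move_straight([*g,.0655],q,speed=.06,max_force=6))
s=r.read_state();print(s["eef_pos"],s["contact_force"])
command_gripper(.085); r.move_straight([*g,.2],q,speed=.2)
r.reach([.54,-.2,.3],q); r.hold(.2); print(r.read_state()["time_s"])
shot("w5");shot("side5","side")
for n in("w5","side5"):
    gap(n,y1=-.01,xw=.06)
    X,p=cloud(n);hsv=cv2.cvtColor(p,cv2.COLOR_RGB2HSV)
    m=(X[...,0]>.33)&(X[...,0]<.55)&(X[...,1]>-.52)&(X[...,1]<-.3)&(hsv[...,1]>90)&(X[...,2]>.055)&(X[...,2]<.08)
    if m.sum()>20: b=cv2.minAreaRect(X[m][:,:2].astype(np.float32));print("handle",b,X[m][:,2].mean())
X,p=cloud("w5"); hsv=cv2.cvtColor(p,cv2.COLOR_RGB2HSV)
m=(X[...,0]>.5)&(X[...,0]<.64)&(X[...,1]>-.28)&(X[...,1]<-.05)&(X[...,2]>.008)&(X[...,2]<.04)
k,lab,st,_=cv2.connectedComponentsWithStats(m.astype(np.uint8))
for i in range(1,k):
    if st[i,4]>100: q=X[lab==i]; print(st[i],cv2.minAreaRect(q[:,:2].astype(np.float32)),q[:,2].max(),np.median(p[lab==i],0))
```

```text
True
[ 0.44522926 -0.40468875  0.06691   ] [ 0.23120991 -0.22955309  4.25068105]
21.0917
w5 1908 [-0.015 -0.219  0.01 ] [ 0.018 -0.093  0.03 ] [160. 128.  92.]
handle ((0.4456050395965576, -0.3967705965042114), (0.0872938334941864, 0.028684142976999283), 87.18531036376953) 0.06495888090922314
side5 219 [-0.016 -0.214  0.01 ] [ 0.017 -0.088  0.031] [132. 107.  86.]
handle ((0.4439188838005066, -0.41258543729782104), (0.12838509678840637, 0.027345960959792137), 87.91560363769531) 0.06561907873325847
[ 289  103   26   98 1915] ((0.5721563696861267, -0.17322111129760742), (0.1261550784111023, 0.033233221620321274), 87.96041870117188) 0.029833305508816067 [159. 128.  92.]
```

View pics/w5.png

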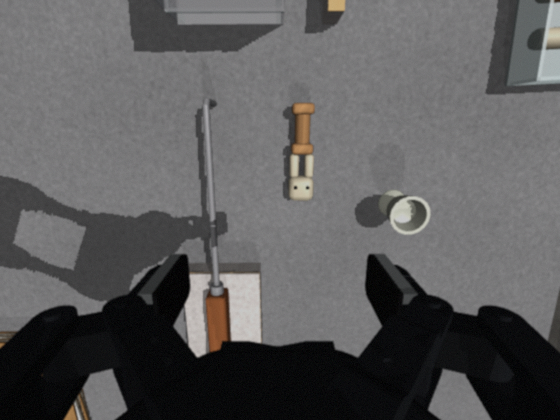

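```bash
cat >> h.py <<'E'
CY=np.deg2rad(17.2); SC=Ro.from_euler('z',CY).as_matrix(); OC=np.array([.4877,.391,0])
def case(x,y,z): return SC@np.array([x,y,z])+OC
E
python3 - <<'E'
from h import *
from workcell import r,command_gripper
q=down(CY)
r.reach(case(-.06,0,.2),q); r.hold(.2)
r.move_straight(case(-.06,0,.145),q,speed=.1,max_force=5)
print(r.read_state()["contact_force"])
print(r.move_straight(case(-.06,0,.085),q,speed=.02,max_force=1.8))
s=r.read_state();print(s["eef_pos"],s["contact_force"],s["torque"],s["grip_width"],s["time_s"])
E
```

```text
[ 0.29951265  0.16554108 -0.01834144]
True
[0.43025704 0.37320095 0.10957359] [0.62973372 0.70601592 1.55641576] [ 0.00324119  0.05936687 -0.06477728] 0.08523017438324783 25.9417
```

Run:
```python
from h import *
from workcell import r,command_gripper
q=down(CY)
print(r.move_straight(case(-.06,0,.1045),q,speed=.01,max_force=9)); r.hold(.3)
s=r.read_state();print(s["eef_pos"],s["contact_force"],s["torque"],s["time_s"])
shot("side6","side")
X,p=cloud("side6"); Y=(X-OC)@SC
for x in np.arange(-.07,.07,.02):
    b=Y[(Y[...,0]>x)&(Y[...,0]<x+.02)&(abs(Y[...,1]-.055)<.02)&(Y[...,2]>.05)]; print(round(x,2),np.median(b[:,2]).round(4) if len(b) else None)
```

```text
False
[0.4303254  0.37322079 0.10495933] [-1.20034642 -1.39950494  7.69124019] [-0.17256734  0.29057014  0.04055212] 26.9
-0.07 0.3815
-0.05 0.3971
-0.03 0.0962
-0.01 0.0914
0.01 0.0874
0.03 0.084
0.05 0.0786
0.07 None
```

```bash
python3 -c "
import cv2
a=cv2.imread('pics/side6.png')[220:420,180:440];cv2.imwrite('pics/c6.png',cv2.resize(a,None,fx=2,fy=2))"
```

```text
(no output)
```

View pics/c6.png

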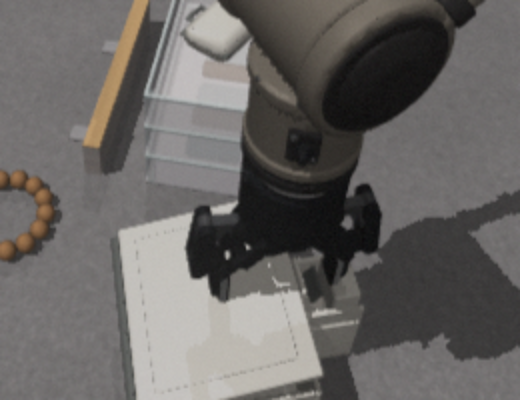

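The lid is released and held at about 0.22 rad by the rear finger (~(222,290)). I now let it up slowly.

Run:
```python
from h import *
from workcell import r,command_gripper
q=down(CY)
for th in np.arange(.3,1.76,.145):
    rho=.085+.03*min(1,(th-.2)/1.0)
    x=.07-rho*np.cos(th)+.008*np.sin(th); z=.07+rho*np.sin(th)+.008*np.cos(th)
    if th>np.pi/2: x=.07-.142*np.cos(th)+.009
    f=r.move_straight(case(x-.0425,0,z+.012),q,speed=.06,max_force=20)
    s=r.read_state();print(round(th,2),f,s["contact_force"].round(1) if hasattr(s["contact_force"],"round") else s["contact_force"])
x+=.012
r.move_straight(case(x-.0425,0,z+.012),q,speed=.05)
shot("side7","side")
r.move_straight(case(x-.0425,0,z+.15),q,speed=.15); print(r.read_state()["time_s"])
shot("side7b","side");shot("scene7","scene")
cv2.imwrite("pics/c7.png",np.hstack([cv2.imread(f"pics/{n}.png")[140:420,160:460] for n in("side7","side7b")]))
```

```text
0.3 False [1.1 1.2 1.1]
0.44 False [-0.   0.2  1.7]
0.59 False [ 0.4 -0.2  0.9]
0.73 False [-0.3  1.   1.3]
0.88 False [-0.4  0.4  1.2]
1.02 False [0.3 0.4 1.2]
1.17 False [ 0.  -0.4  1.1]
1.31 False [0.6 0.4 1.8]
1.46 False [ 1.6 -0.4  0.2]
1.6 False [ 1.9 -0.2 -0. ]
1.75 False [0.8 0.6 0.5]
33.0167
```

View pics/c7.png

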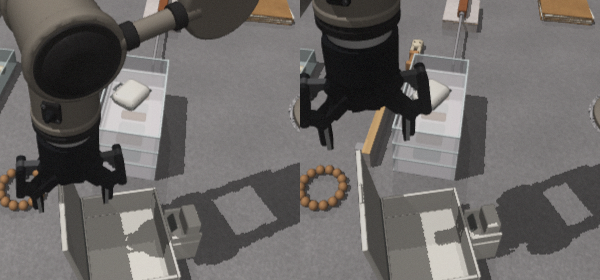

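The lid is fully open and the case empty. Next I fetch the teethers.

```bash
cat >> h.py <<'E'
def find(n,box=(.5,.66,-.32,-.03)):
    X,p=cloud(n); out={}
    hsv=cv2.cvtColor(p,cv2.COLOR_RGB2HSV)
    m=(X[...,0]>box[0])&(X[...,0]<box[1])&(X[...,1]>box[2])&(X[...,1]<box[3])&(X[...,2]>.008)&(X[...,2]<.04)
    for lab,c in(("rattle",hsv[...,1]>105),("rabbit",hsv[...,1]<=80)):
        k=cv2.morphologyEx((m&c).astype(np.uint8),cv2.MORPH_CLOSE if lab=="rabbit" else cv2.MORPH_OPEN,np.ones((3,3)))
        N,L,st,_=cv2.connectedComponentsWithStats(k)
        if N<2: continue
        i=1+st[1:,4].argmax(); q=X[(L==i)&m]
        (c0,(w,h),a)=cv2.minAreaRect(q[:,:2].astype(np.float32))
        if w<h: w,h,a=h,w,a+90
        out[lab]=(np.array(c0),w,h,a,len(q),q[:,2].max()); print(n,lab,np.round(c0,4),round(w,3),round(h,3),round(a,1),len(q),q[:,2].max().round(3))
    return out
E
python3 - <<'E'
from h import *
from workcell import r
q=down(A)
r.reach([.555,-.2,.27],q); r.hold(.1); shot("w8"); find("w8"); find("w5"); print(r.read_state()["time_s"])
E
```

```text
w8 rattle [ 0.6054 -0.1002] 0.061 0.027 87.4 1092 0.031
w8 rabbit [ 0.5712 -0.2055] 0.064 0.033 87.4 1117 0.026
w5 rattle [ 0.5735 -0.141 ] 0.062 0.026 87.5 835 0.03
w5 rabbit [ 0.5711 -0.2034] 0.066 0.033 88.0 984 0.027
35.4667
```

```bash
cat >> h.py <<'E'
def fetch(c,ang,zg,cy,cx=-.02):
    from workcell import r,command_gripper
    q=down(np.deg2rad(ang-90)); command_gripper(.06,40)
    r.reach([*c,.12],q); print("hit",r.move_straight([*c,zg],q,speed=.1,max_force=10))
    command_gripper(0,40); s=r.read_state(); print("grip",s["grip_width"],s["eef_pos"],s["time_s"])
    r.move_straight([*c,.22],q,speed=.15); print("lifted",r.read_state()["grip_width"])
    qc=down(CY); r.reach(case(cx,cy,.24),qc); print("over",r.read_state()["grip_width"])
    print("hit",r.move_straight(case(cx,cy,zg+.014),qc,speed=.12,max_force=8))
    command_gripper(.05); r.move_straight(case(cx,cy,.24),qc,speed=.2); print(r.read_state()["time_s"])
E
python3 - <<'E'
from h import *
fetch([.6054,-.1002],87.4,.029,-.037)
shot("scene9","scene"); shot("w9")
E
```

```text
hit False
grip 0.018592381067253173 [ 0.60573333 -0.10026222  0.02962706] 38.125
lifted 0.018611372882404345
over 0.018217980066604068
hit False
44.5917
```

View pics/w9.png

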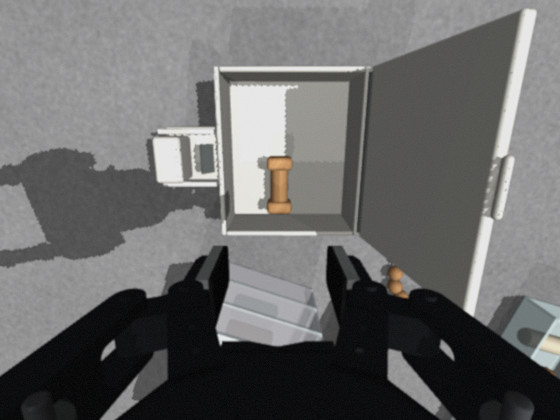

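The rattle lies in the case at ~(279,185). Now the rabbit.

Run:
```python
from h import *
from workcell import r
r.reach([.555,-.2,.27],down(A)); r.hold(.1); shot("w10"); f=find("w10")["rabbit"]
c,a=f[0],f[3]; u=np.array([np.cos(np.deg2rad(a)),np.sin(np.deg2rad(a))])
if abs(f[1]-.064)<.005 and 60<a<120:
    fetch(c-.012*u,a,.029,.04-.012)
    shot("w11")
```

```text
w10 rabbit [ 0.5711 -0.2055] 0.064 0.033 87.4 1125 0.025
hit False
grip 0.033107914977346546 [ 0.57103809 -0.21772559  0.02984397] 49.175
lifted 0.033053744050146924
over 0.032942865118888026
hit False
56.1167
```

View pics/w11.png

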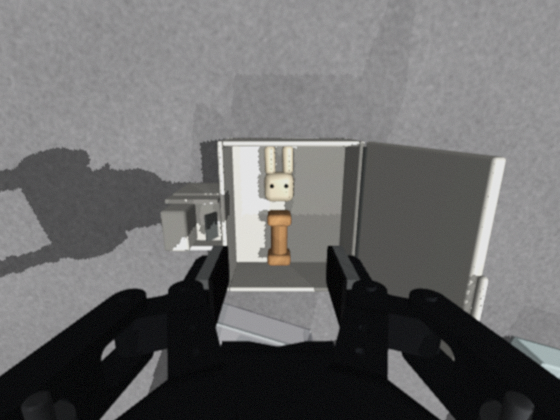

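Both teethers lie in the case: rabbit at (279,175), rattle at (279,240). Now I shut the lid.

Run:
```python
from h import *
from workcell import r,command_gripper
q=down(CY)
r.move_straight(case(-.02,0,.33),q,speed=.2); command_gripper(0,40)
r.move_straight(case(.145,0,.33),q,speed=.2); print(r.move_straight(case(.145,0,.21),q,speed=.15,max_force=8))
rho=.118
for th in [1.75,1.6,1.45,1.3,1.15,1.,.85,.7,.55,.4,.25,.12,.04]:
    x=.07-rho*np.cos(th)+.008*np.sin(th); z=.07+rho*np.sin(th)+.008*np.cos(th)
    if th>np.pi/2: x=.07-.142*np.cos(th)+.009
    f=r.move_straight(case(x+.015,0,z+.025),q,speed=.1,max_force=25)
    s=r.read_state(); print(th,f,np.round(s["contact_force"],1))
    if f: break
else:
    print(r.move_straight(case(.07-rho+.008+.008,0,.096),q,speed=.03,max_force=22)); s=r.read_state(); print(s["eef_pos"],s["contact_force"])
    r.move_straight(case(.07-rho+.016,0,.2),q,speed=.04)
r.reach([.5,.05,.4],down(0)); r.hold(.3); print(r.read_state()["time_s"])
shot("side12","side");shot("scene12","scene")
for n in("side12","scene12"):
    X,p=cloud(n); Y=(X-OC)@SC
    for x in(-.065,-.03,.0,.05):
        b=Y[(abs(Y[...,0]-x)<.006)&(abs(Y[...,1])<.07)&(Y[...,2]>.01)]; print(n,x,np.median(b[:,2]).round(4) if len(b) else None)
    b=Y[(abs(Y[...,0]+.107)<.008)&(abs(Y[...,1])<.015)];print("btn",np.median(b[:,2]))
```

```text
False
1.75 False [ 0.8 -0.8 -0.5]
1.6 False [0.7 0.3 2. ]
1.45 False [0.7 0.7 0.2]
1.3 False [1.4 0.9 0.3]
1.15 False [1.7 1.1 0. ]
1.0 False [1.8 0.3 0.1]
0.85 False [0.4 0.4 0.8]
0.7 False [0.4 0.7 0.5]
0.55 False [ 0.7 -0.1  2.2]
0.4 False [0.3 0.  2.3]
0.25 False [-0.5 -0.   0.8]
0.12 False [ 0.2 -1.3  2. ]
0.04 False [1.  0.7 4.5]
True
[0.4571931  0.38177958 0.10299299] [-2.30466877 -0.82184431  9.95578699]
68.2167
side12 -0.065 0.0796
side12 -0.03 0.0803
side12 0.0 0.0802
side12 0.05 0.0786
btn 0.09474265948227842
scene12 -0.065 0.0793
scene12 -0.03 0.08
scene12 0.0 0.08
scene12 0.05 0.0782
btn 0.09109409371656743
```

View pics/side12.png

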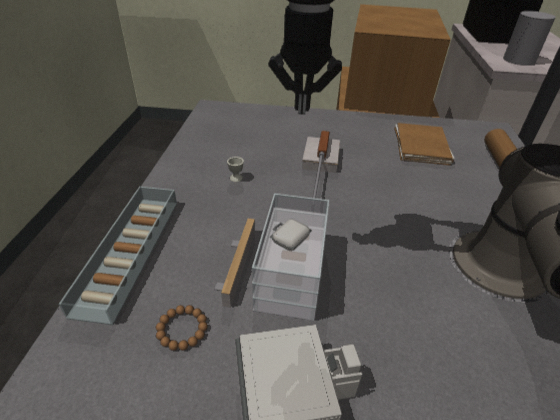

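Run:
```python
from h import *
for n in("side0","side12","scene0","scene12"):
    X,p=cloud(n); Y=(X-OC)@SC
    b=Y[(Y[...,0]<-.09)&(Y[...,0]>-.125)&(abs(Y[...,1])<.025)&(Y[...,2]>.08)];print(n,np.percentile(b[:,2],[50,75,95]).round(4),len(b))
    b=Y[(abs(Y[...,0])<.06)&(abs(Y[...,1])<.07)];print(" lid slope",np.polyfit(b[:,0],b[:,2],1).round(4))
from workcell import r
print(r.finish_job())
```

```text
side0 [0.0992 0.1005 0.1015] 474
 lid slope [-0.0127  0.0799]
side12 [0.0994 0.1005 0.1018] 482
 lid slope [-0.0134  0.08  ]
scene0 [0.0981 0.1004 0.1029] 170
 lid slope [-0.1525  0.0769]
scene12 [0.0983 0.1009 0.1028] 174
 lid slope [-0.1451  0.0771]
the job is handed in; nothing more can be done
None
```

I hooked both dropped teethers (rattle and rabbit) out with the rod, laid the rod back flat on its riser, put both in the case and shut the lid until it caught, then handed the job in at about 68 s; the verdict was not shown to me.

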